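# Stack the valued bangles on their stands

### The arm

A 6-joint arm with a two-finger parallel gripper is mounted at the origin on the work surface. World frame = base frame: x ahead of the robot, y to its left, z up, the work surface at z = 0. Lengths are in m, angles in rad, forces in N, time in s.
With the tool pointing down it reaches from about 0.15 to 0.775 m from the base axis. Payload 6.1 kg.
Tool frame: the origin (TCP) lies at the very end of the fingers, on their centre line; the grasp point (between the pads) lies 19 mm behind it (manip.grip_point_offset is the distance from the TCP to the grasp point, in m); z points along the fingers, y is the line along which they close (so a half turn about z gives the same grasp; the last joint's range is limited). The gripper opens to 85 mm and grips with 20 to 120 N. Pads are 22 mm wide; open, the fingers measure 114 mm over their backs; the gripper's body (76 mm by 85 mm) begins 54 mm behind the grasp point. The pads swing forward as they close: fully open they stand 13 mm farther back than shut.
Start: joints at [-1.224, 0.126, -0.04, 1.405, 0, 1.571], TCP at [0.178, -0.494, 0.231] pointing down, gripper open.
Joint ranges: [-2.72, 2.72], [-0.95, 1.95], [-1.27, 1.35], [-1.78, 2.02], [-1.46, 1.47], [-3.14, 3.14]. Speed limits (rad/s): [2.39, 2.39, 3.01, 3.14, 3.14, 3.14].

### API

Orientations are given as a rotation vector (axis times angle).
In Python, from workcell import manip gives the robot as it stands.
- The arm moves only by the tool apply_moves, never from a script. Its argument "increments" is one flat list of numbers, 7 for each row, row after row: the opening, from 0 (shut) to 1 (fully open), then the shift along the world's x, y, z in cm, then the turn, a rotation vector about the world's x, y, z in degrees. A call has 1 to 20 rows; each row shifts and turns the commanded pose from where the row before left it; what a row does not reach is not made up. A row lasts 1/12 s, in which the tool goes at most 41.7 mm and 7.16 degrees, less where a joint would pass 70% of its speed; a pose out of reach is approached as far as the arm can. A call with a gripper value outside its range is refused whole. The fingers move at their own pace and stop on an object; "force" is the grip in N (left out, the last holds). Time passes only in rows, so rows that do not move let the fingers close. It gives the time, the measured TCP pose, the force, the opening and the grip force at its end, in the units of the state.
- manip.sense(): the state, without advancing time (a new reading comes with each control period).
- manip.snapshot(name): name is "scene" or "side" or "wrist"; returns (picture, depth): 480x640x3 uint8, blue, green, red; 480x640 float32, m along the optical axis (not along the pixel's ray), 0 where there is no reading.
- manip.camera_model(name): a dict with "intrinsics" (3x3 intrinsics, pixels), "T" (4x4, takes a point from camera to world coordinates). Camera axes: x right, y up, looking along -z (the intrinsics and any distortion apply to the point x, -y, -z); pixel columns grow to the right and rows downward; lengths in m; the calibration is good to about 2 mm. A picture is of the moment at which its call begins: read the wrist's pose just before it. camera_model takes no time and is no camera call; for the wrist camera it gives the pose at the moment of the call.
- manip.hand_in(): hands the job in; it is judged then, once.
Trained networks look in the newest picture that a camera, given by its name, has taken for a name from the list of things; names that differ only in an ending like _2 or _b are one class to them, and where a whole thing is asked for, a point or a joint stands for the part that bears it (a point fixed in the world has none). Each returns a list of dicts, best first, with "p" (0 to 1); they miss things now and then, are a little off and sometimes report something else, mostly with a low value. They report only what shows in the picture. A call takes as long as a camera call. They do not tell look-alikes from the thing itself.
- manip.spot_in(query, camera): "point" ([x, y, z] in m, in world coordinates, good to about 4 mm: the middle of the surface that is visible of it).
The state is a dict: "time_s": time; "qpos": joint angles; "dq": joint speeds; "tau": joint torques, N m; "tool_pos": TCP position; "orientation": TCP orientation; "wrist_force": force on the tool from outside, world axes, zero at the start; "wrist_torque": the same for the moment, N m; "opening": finger opening in m; "finger_force": force on a finger pad.
Only numpy, scipy, OpenCV 4.12 (cv2) and the standard library are available. Lean on these libraries where they do the work, as an engineer would, in place of code of your own. Each camera call takes 0.05 s, during which the arm holds its last target. There are 200 camera calls.

### The job

The valuation is done: put the three gold bangles over the post of the black stand and the two silver ones over the post of the red stand, on each stand the broadest (tallest) band at the bottom and the slimmest on top, lying flat on one another. Lower each bangle down the post and set it down rather than letting it drop, and do not disturb the scale, the calculator or the magnifier.

Things in the scene. Friction and masses are not known exactly. Their poses are not given: they have to be found in the camera images.
- gold_broad: Rigid plain yellow-gold bangle (no enamel; a row of small gold beads round the outside, standing out 1.5 mm at mid height), the broadest gold one. A plain round ring lying flat: outer diameter 64 mm, inner diameter 52 mm, 20 mm high, about 70 g, the same from every side. Origin on its axis at its underside, z up along its axis. At the start it lies on the stone slab.
- gold_medium: Rigid yellow-gold bangle with green enamel (eight dashes on its top face with bare metal between, and a band round the outside), the middle gold one. A plain round ring lying flat: outer diameter 64 mm, inner diameter 52 mm, 16 mm high, about 55 g, the same from every side. Origin on its axis at its underside, z up along its axis. At the start it lies on the stone slab.
- gold_slim: Rigid yellow-gold bangle with red enamel (eight dashes on its top face with bare metal between, and a band round the outside), the slimmest gold one. A plain round ring lying flat: outer diameter 64 mm, inner diameter 52 mm, 12 mm high, about 40 g, the same from every side. Origin on its axis at its underside, z up along its axis. At the start it lies on the stone slab.
- silver_broad: Rigid plain silver bangle (no enamel; a row of small silver beads round the outside, standing out 1.5 mm at mid height), the broader silver one. A plain round ring lying flat: outer diameter 64 mm, inner diameter 52 mm, 20 mm high, about 60 g, the same from every side. Origin on its axis at its underside, z up along its axis. At the start it lies on the stone slab.
- silver_slim: Rigid silver bangle with blue enamel (eight dashes on its top face with bare metal between, and a band round the outside), the slimmer silver one. A plain round ring lying flat: outer diameter 64 mm, inner diameter 52 mm, 12 mm high, about 35 g, the same from every side. Origin on its axis at its underside, z up along its axis. At the start it lies on the stone slab.
- black_stand: Black bangle stand, fixed to the slab: a round base 68 mm in diameter and 12 mm high with an upright round post in its middle, 38 mm in diameter, narrowing over its last 10 mm to 24 mm at the top; the post's top is 66 mm above the slab. Origin at the centre of the base's underside, on the slab (slab top 12 mm above the table); z up along the post. Bangles go over the post and lie on the base; two or three bangles stack round it.
- red_stand: Dark red bangle stand, fixed to the slab: a round base 68 mm in diameter and 12 mm high with an upright round post in its middle, 38 mm in diameter, narrowing over its last 10 mm to 24 mm at the top; the post's top is 66 mm above the slab. Origin at the centre of the base's underside, on the slab (slab top 12 mm above the table); z up along the post. Bangles go over the post and lie on the base; two or three bangles stack round it.
- scale: Bystander, loose: black pocket scale with a round steel pan, 150 x 110 x 28 mm, on the table to the left of the slab. Origin at the centre of its underside. Leave alone.
- calculator: Bystander, loose: grey desk calculator, 160 x 100 x 20 mm, on the table to the right of the slab. Origin at the centre of its underside. Leave alone.
- loupe: Bystander, loose: small black magnifier, 34 mm in diameter and 22 mm high with a steel tab reaching 47 mm from its axis along its x, on the slab's far left corner. Origin on the lens axis at the underside. Leave alone.
Not all that is in view belongs to the job. What is shaped like the gold_medium but pink is not meant.

How it is judged:
At the end, for the whole second after the job is handed in: Bottom up: plain, green, red gold on the black stand; plain, blue silver on the red stand. Each round the post (axis within 10 mm), within 3 mm of its height in the stack (lowest on the base, each on the one below), within 0.1 rad of level, at rest and released (horizontal distance between each of gold_broad, gold_medium, gold_slim and black_stand below 0.01 m and z of gold_broad in the frame of black_stand between 0.009 and 0.015 m and angle between each of gold_broad, gold_medium, gold_slim, silver_broad, silver_slim's own z axis and vertical below 0.1 rad and linear speed of each of gold_broad, gold_medium, gold_slim, silver_broad, silver_slim below 0.02 m/s and contact force between the fingers and gold_broad below 0.1 N and z of gold_medium in the frame of black_stand between 0.029 and 0.035 m and contact force between the fingers and gold_medium below 0.1 N and z of gold_slim in the frame of black_stand between 0.045 and 0.051 m and contact force between the fingers and gold_slim below 0.1 N and horizontal distance between each of silver_broad, silver_slim and red_stand below 0.01 m and z of silver_broad in the frame of red_stand between 0.009 and 0.015 m and contact force between the fingers and silver_broad below 0.1 N and z of silver_slim in the frame of red_stand between 0.029 and 0.035 m and contact force between the fingers and silver_slim below 0.1 N); the robot touches nothing.
It fails at once if a bangle was let fall down a post (unheld and faster than 0.6 m/s) instead of being set down ((linear speed of gold_broad above 0.6 m/s and contact force between the fingers and gold_broad below 0.1 N and (horizontal distance between gold_broad and black_stand below 0.02 m or horizontal distance between gold_broad and red_stand below 0.02 m)) or (linear speed of gold_medium above 0.6 m/s and contact force between the fingers and gold_medium below 0.1 N and (horizontal distance between gold_medium and black_stand below 0.02 m or horizontal distance between gold_medium and red_stand below 0.02 m)) or (linear speed of gold_slim above 0.6 m/s and contact force between the fingers and gold_slim below 0.1 N and (horizontal distance between gold_slim and black_stand below 0.02 m or horizontal distance between gold_slim and red_stand below 0.02 m)) or (linear speed of silver_broad above 0.6 m/s and contact force between the fingers and silver_broad below 0.1 N and (horizontal distance between silver_broad and black_stand below 0.02 m or horizontal distance between silver_broad and red_stand below 0.02 m)) or (linear speed of silver_slim above 0.6 m/s and contact force between the fingers and silver_slim below 0.1 N and (horizontal distance between silver_slim and black_stand below 0.02 m or horizontal distance between silver_slim and red_stand below 0.02 m))).
It fails at once if the scale was moved by more than 15 mm (distance of scale from where it was at the start of the episode above 0.015 m).
It fails at once if the calculator was moved by more than 15 mm (distance of calculator from where it was at the start of the episode above 0.015 m).
It fails at once if the loupe was moved by more than 15 mm (distance of loupe from where it was at the start of the episode above 0.015 m).
It also fails if it takes over 96 s, if anything falls off the work surface, if the arm or the gripper's body presses on something with over 40 N, if the wrist force passes 120 N, or if a joint passes its speed limit or range.

## Working session

There is one attempt and no reset: what is moved stays moved. The work goes in short steps, Python scripts to look and compute and a tool call to move; the robot and the scene stay as the last step left them, time stands still between calls to the robot, and variables do not carry over. Pictures are saved under pics/ and viewed, at most 14 in all, crops included, and the job is handed in when it is done.

Besides the shell and the picture viewer there is one more tool, called after ">>>" as name(argument=value, ...), one argument or row to a line, values as JSON. apply_moves: Moves the arm, as the interface text tells. Its arguments: {"type":"object","properties":{"increments":{"type":"array","items":{"type":"number"}},"force":{"type":"number"}},"required":["increments"]}

```bash
mkdir -p pics
python3 - <<'E'
from workcell import manip
import cv2,numpy as np
s=manip.sense();print(s['time_s'],s['tool_pos'],s['orientation'],s['opening'])
for c in ['scene','side']:
    p,d=manip.snapshot(c);cv2.imwrite(f'pics/{c}0.png',p);np.save(f'{c}0.npy',d)
    for n in ['gold_broad','gold_medium','gold_slim','silver_broad','silver_slim','black_stand','red_stand','scale','calculator','loupe']:
        print(c,n,[(np.round(r['point'],3).tolist(),round(r['p'],2)) for r in manip.spot_in(n,c)][:4])
    m=manip.camera_model(c);print(np.round(m['T'],3).tolist(),np.round(m['intrinsics'],1).tolist(),m.keys())
E
```

```text
0.0 [ 0.17829414 -0.49337087  0.23054088] [-3.09300219e+00 -5.41746619e-01  4.54911018e-04] 0.08550992887594713
scene gold_broad [([0.5, -0.249, 0.03], 0.88)]
scene gold_medium [([0.23, -0.32, 0.009], 0.9), ([0.288, -0.223, 0.017], 0.86), ([0.486, -0.097, 0.027], 0.82)]
scene gold_slim [([0.637, -0.168, 0.024], 0.95)]
scene silver_broad [([0.581, 0.449, 0.024], 0.2)]
scene silver_slim [([0.638, 0.188, 0.022], 0.96)]
scene black_stand [([0.471, 0.24, 0.033], 0.61)]
scene red_stand [([0.496, 0.082, 0.031], 0.94)]
scene scale [([0.583, 0.453, 0.024], 0.92), ([0.578, -0.44, 0.016], 0.19)]
scene calculator [([0.577, -0.442, 0.016], 0.6)]
scene loupe [([0.69, 0.321, 0.027], 0.95), ([0.657, -0.016, 0.027], 0.75)]
[[0.233, -0.589, 0.774, 1.284], [0.972, 0.147, -0.18, -0.205], [-0.008, 0.795, 0.607, 0.661], [0.0, 0.0, 0.0, 1.0]] [[460.8, 0.0, 315.5], [0.0, 460.8, 239.8], [0.0, 0.0, 1.0]] dict_keys(['intrinsics', 'T'])
side gold_broad [([0.488, -0.251, 0.03], 0.82)]
side gold_medium [([0.191, -0.326, 0.016], 0.66)]
side gold_slim [([0.634, -0.168, 0.023], 0.71)]
side silver_broad [([0.458, 0.233, 0.063], 0.66), ([0.642, -0.022, 0.031], 0.52)]
side silver_slim [([0.634, 0.191, 0.018], 0.71)]
side black_stand [([0.458, 0.235, 0.064], 0.6)]
side red_stand [([0.489, -0.251, 0.029], 0.4)]
side scale [([0.554, 0.45, 0.026], 0.88)]
side calculator [([0.551, -0.447, 0.015], 0.82)]
side loupe [([0.672, 0.316, 0.031], 0.68), ([0.629, 0.191, 0.022], 0.21)]
[[0.861, 0.39, -0.327, -0.08], [-0.509, 0.663, -0.549, -0.911], [0.003, 0.64, 0.769, 1.307], [0.0, 0.0, 0.0, 1.0]] [[596.7, 0.0, 328.9], [0.0, 596.7, 236.0], [0.0, 0.0, 1.0]] dict_keys(['intrinsics', 'T'])
```

View pics/scene0.png

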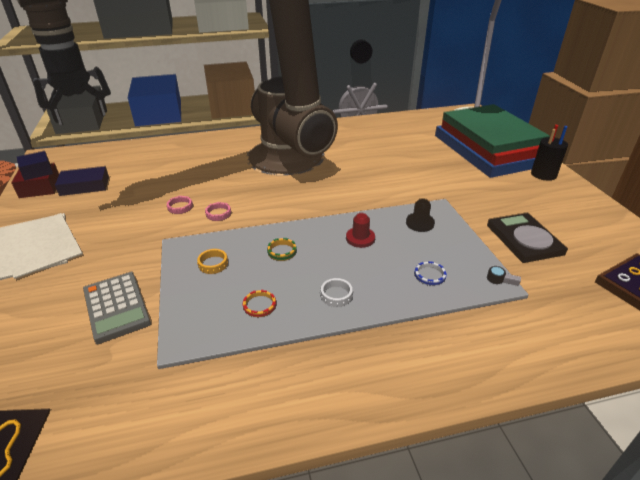

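View pics/side0.png

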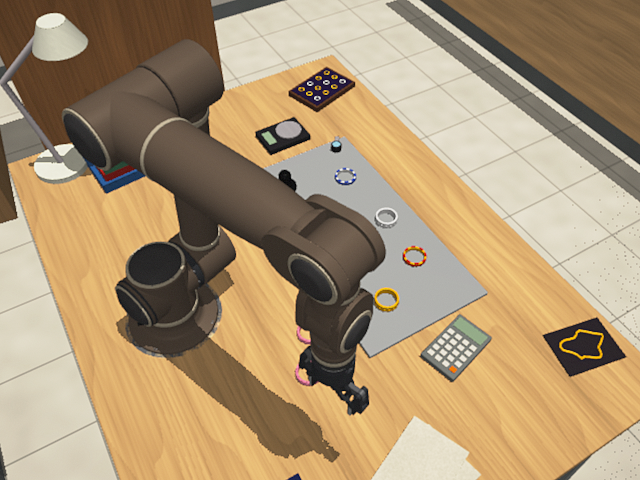

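Scene view: plain gold (213,261), green gold (282,248), red gold (260,302), plain silver (337,291), blue silver (430,272), red stand (361,232) and black stand (420,216). The pink look-alikes at (180,205) and (218,211) lie off the slab, on the wood. The green-enamelled ring at (282,248) is the only one that fits gold_medium. The side view shows the gold and silver rings, but the arm hides the green ring and both stands.

```bash
cat > h.py <<'E'
from workcell import manip
import cv2,numpy as np
from scipy.optimize import least_squares
def cloud(c,d=None,T=None):
    m=manip.camera_model(c) if T is None else T
    if d is None: p,d=manip.snapshot(c)
    else: p=None
    K=m['intrinsics'];v,u=np.mgrid[:480,:640]
    X=np.stack([(u-K[0,2])/K[0,0]*d,-(v-K[1,2])/K[1,1]*d,-d],-1)
    W=X@m['T'][:3,:3].T+m['T'][:3,3]; W[d<=0]=np.nan
    return p,W
def fit(W,x,y,r,win=.05,band=.003,lo=.018):
    """centre of top annulus of mean radius r near x,y; returns centre, slab z, top z"""
    P=W.reshape(-1,3);D=np.hypot(P[:,0]-x,P[:,1]-y)
    near=P[D<win+.02];slab=np.median(near[(abs(near[:,2]-.012)<.006),2])
    Q=P[(D<win)&(P[:,2]>slab+.006)]
    top=np.percentile(Q[:,2],90);S=Q[Q[:,2]>top-band]
    f=least_squares(lambda c:np.hypot(S[:,0]-c[0],S[:,1]-c[1])-r,[x,y],loss='soft_l1',f_scale=.002)
    return np.round([*f.x,slab,top],4),len(S),round(float(np.sqrt(np.mean(f.fun**2))),4)
G=dict(gb=(.5,-.25),gm=(.486,-.097),gs=(.637,-.168),sb=(.655,-.018),ss=(.638,.189))
S=dict(black=(.455,.237),red=(.477,.082))
E
python3 - <<'E'
from h import *
for c in ['scene','side']:
    _,W=cloud(c,np.load(c+'0.npy'))
    for k,(x,y) in G.items():
        try:print(c,k,*fit(W,x,y,.029))
        except Exception as e:print(c,k,e)
    for k,(x,y) in S.items():
        P=W.reshape(-1,3);D=np.hypot(P[:,0]-x,P[:,1]-y)
        for lo,hi in [(.02,.027),(.04,.065),(.07,.085)]:
            Q=P[(D<.05)&(P[:,2]>lo)&(P[:,2]<hi)]
            if len(Q):print(c,k,lo,len(Q),np.round(Q.mean(0),4),np.round(Q.max(0),4),np.round(Q.min(0),4))
print(manip.grip_point_offset)
m=manip.camera_model('wrist');s=manip.sense();print(m['T'].round(3).tolist(),m['intrinsics'].round(0).tolist(),s['tool_pos'])
E
```

```text
scene gb [ 0.4892 -0.2486  0.0124  0.0327] 179 0.0023
scene gm [ 0.4824 -0.096   0.0124  0.0293] 155 0.002
scene gs [ 0.6363 -0.168   0.0122  0.0254] 222 0.002
scene sb [ 0.6466 -0.0148  0.0123  0.0329] 209 0.0019
scene ss [0.6346 0.1912 0.0124 0.0255] 176 0.002
scene black 0.02 229 [0.4661 0.2418 0.024 ] [0.4915 0.281  0.0269] [0.4254 0.2132 0.02  ]
scene black 0.04 144 [0.4678 0.2405 0.0527] [0.4763 0.2622 0.0649] [0.4441 0.2268 0.0401]
scene black 0.07 116 [0.4605 0.2447 0.0757] [0.4762 0.2629 0.0808] [0.4432 0.2297 0.07  ]
scene red 0.02 264 [0.4893 0.0851 0.0241] [0.5127 0.1223 0.0269] [0.4491 0.0553 0.0201]
scene red 0.04 147 [0.4914 0.0844 0.0531] [0.4987 0.1064 0.0649] [0.4724 0.0695 0.0407]
scene red 0.07 126 [0.4834 0.0869 0.0756] [0.4965 0.1036 0.0813] [0.4653 0.0709 0.0703]
side gb [ 0.4842 -0.2518  0.0109  0.033 ] 82 0.002
side gm index -1 is out of bounds for axis 0 with size 0
side gs [ 0.6305 -0.1718  0.0108  0.0257] 58 0.0023
side sb [ 0.6404 -0.0187  0.0107  0.0322] 59 0.0021
side ss [0.6299 0.1869 0.0104 0.0247] 52 0.0026
side black 0.02 37 [0.4744 0.2341 0.0229] [0.4862 0.2586 0.0261] [0.4598 0.2124 0.0202]
side black 0.04 56 [0.4521 0.2318 0.0553] [0.4717 0.2481 0.0649] [0.4323 0.2259 0.0409]
side black 0.07 67 [0.4517 0.2423 0.0747] [0.4673 0.2592 0.0826] [0.432  0.2255 0.0702]
0.0187
[[0.341, 0.902, 0.263, 0.247], [-0.94, 0.327, 0.096, -0.468], [0.0, -0.28, 0.96, 0.375], [0.0, 0.0, 0.0, 1.0]] [[425.0, 0.0, 314.0], [0.0, 425.0, 242.0], [0.0, 0.0, 1.0]] [ 0.17842935 -0.49373864  0.23129355]
```

>>> apply_moves(
  increments=[1,2.5,3,1,0,0,7,1,2.5,3,1,0,0,7,1,2.5,3,1,0,0,7,1,2.5,3,1,0,0,7,1,2.5,3,1,0,0,7,1,2.5,3,1,0,0,7,1,2.5,3,1,0,0,7,1,2.5,3,1,0,0,7,1,2.5,3,1,0,0,7,1,2.5,3,1,0,0,7.1,1,2.5,3,1,0,0,0,1,2.5,3,1,0,0,0],
)

```text
time_s: 2.1
tool_pos: [0.4793, -0.1319, 0.3521]
orientation: [2.221, 2.221, 0.001]
wrist_force: [0.4, -0.7, 0.0]
opening: 0.0853
finger_force: 0.0
```

```bash
cat >> h.py <<'E'
def stand(W,x,y):
    P=W.reshape(-1,3);D=np.hypot(P[:,0]-x,P[:,1]-y)
    Q=P[(D<.045)&(P[:,2]>.070)];top=Q[:,2].max();S=Q[Q[:,2]>top-.002];c=(S[:,:2].max(0)+S[:,:2].min(0))/2
    B=P[(D<.05)&(abs(P[:,2]-.024)<.002)]
    f=least_squares(lambda c:np.maximum(np.hypot(B[:,0]-c[0],B[:,1]-c[1])-.034,0)*5+np.maximum(.019-np.hypot(B[:,0]-c[0],B[:,1]-c[1]),0)*5,[x,y])
    b=(B[:,:2].max(0)+B[:,:2].min(0))/2
    return np.round(c,4),len(S),round(float(top),4),'base',b.round(4),len(B),(B[:,:2].max(0)-B[:,:2].min(0)).round(3)
def look(name,keys,skeys=()):
    p,W=cloud('wrist');cv2.imwrite(f'pics/{name}.png',p)
    for k in keys:
        try:print(k,*fit(W,*G[k],.029))
        except Exception as e:print(k,e)
    for k in skeys:
        try:print(k,*stand(W,*S[k]))
        except Exception as e:print(k,e)
    return p,W
E
python3 - <<'E'
from h import *
p,W=look('w1',G,S)
_,W=cloud('side')
for k in G:
    try:print('side',k,*fit(W,*G[k],.029))
    except Exception as e:print(k,e)
for k in S:
    try:print('side',k,*stand(W,*S[k]))
    except Exception as e:print(k,e)
for n in ['gold_broad','gold_medium']:
    print(n,[(np.round(r['point'],3).tolist(),round(r['p'],2)) for r in manip.spot_in(n,'wrist')][:4])
s0=cv2.imread('pics/scene0.png')[190:330,150:350];cv2.imwrite('pics/crop.png',cv2.resize(s0,None,fx=3.5,fy=3.5,interpolation=cv2.INTER_CUBIC))
E
```

```text
gb [ 0.4899 -0.2464  0.0133  0.0339] 726 0.0017
gm [ 0.4807 -0.0997  0.0133  0.4398] 5655 0.0047
gs [ 0.6368 -0.166   0.0133  0.0265] 813 0.0017
sb [ 0.6466 -0.0135  0.0134  0.034 ] 1102 0.0017
ss index -1 is out of bounds for axis 0 with size 0
black zero-size array to reduction operation maximum which has no identity
red zero-size array to reduction operation maximum which has no identity
side gb [ 0.4846 -0.2512  0.0108  0.0325] 82 0.002
side gm [ 0.4707 -0.1077  0.0107  0.6773] 75 0.0022
side gs [ 0.6311 -0.1713  0.0107  0.0259] 72 0.0021
side sb [ 0.6412 -0.0186  0.0107  0.033 ] 58 0.002
side ss [0.6312 0.1897 0.0104 0.0245] 21 0.0024
side black [0.4524 0.241 ] 5 0.0814 base [0.4521 0.2419] 70 [0.065 0.06 ]
side red [0.4685 0.0872] 5 0.0821 base [0.4744 0.0837] 85 [0.064 0.065]
gold_broad [([0.486, -0.25, 0.03], 0.88)]
gold_medium [([0.483, -0.097, 0.029], 0.94), ([0.275, -0.224, 0.013], 0.92)]
  return _methods._mean(a, axis=axis, dtype=dtype,
  ret = ret.dtype.type(ret / rcount)
```

View pics/w1.png

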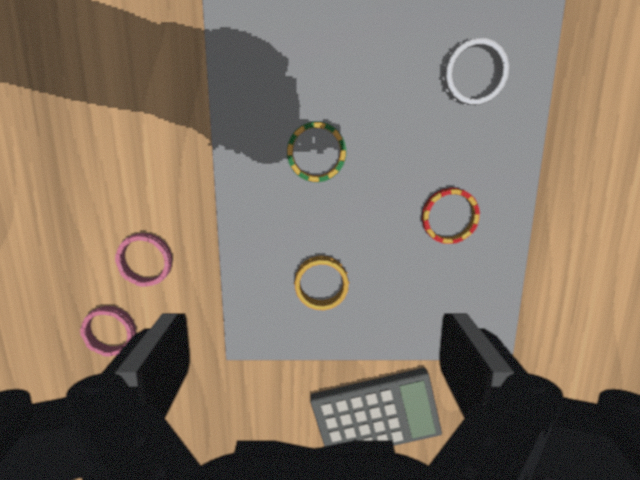

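View pics/crop.png

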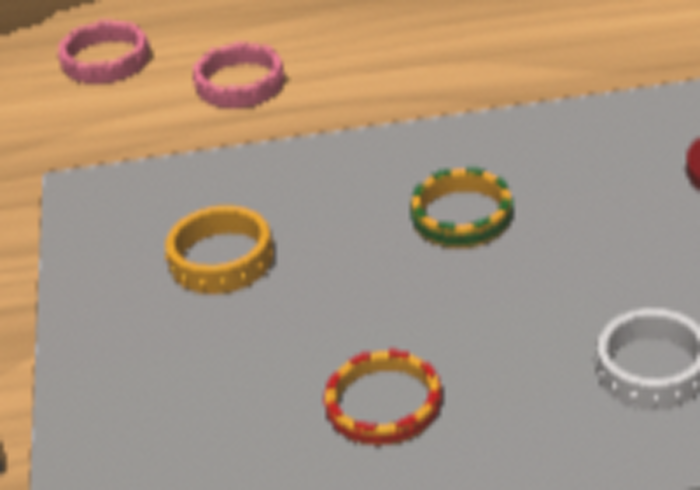

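Crop and wrist picture confirm the identities: plain gold with beads (320,283), green-dashed gold (317,151), red-dashed gold (451,215) and plain silver (477,71). The pink rings, at (143,260) and (107,330) in the wrist picture, are on the wood and not meant. Next I go above gold_broad.

>>> apply_moves(
  increments=[1,0.15,-1.65,-2.8,0,0,0,1,0.15,-1.65,-2.8,0,0,0,1,0.15,-1.65,-2.8,0,0,0,1,0.15,-1.65,-2.8,0,0,0,1,0.15,-1.65,-2.8,0,0,0,1,0.15,-1.65,-2.8,0,0,0,1,0.15,-1.7,-2.8,0,0,0,1,0,0,0,0,0,0],
)

```text
time_s: 2.97
tool_pos: [0.4851, -0.2519, 0.1492]
orientation: [-2.222, -2.21, 0.006]
wrist_force: [-0.7, 0.5, -0.2]
opening: 0.0856
finger_force: 0.0
```

Run:
```python
from h import *
print(manip.sense()['tool_pos'])
p,W=look('w2',['gb'])
```

```text
[ 0.48506435 -0.251862    0.14922044]
gb [ 0.4874 -0.2492  0.0132  0.2361] 6625 0.0063
```

View pics/w2.png

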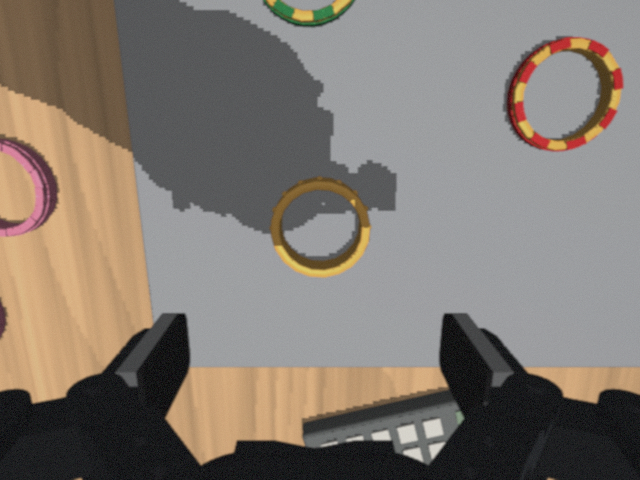

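Plain gold ring sits at (321,228), nearly centred between the fingers at columns 187 and 441. The fingers got into the fit, so I'm limiting it in height.

```bash
sed -i "s/(P\[:,2\]>slab+.006)\]/(P[:,2]>slab+.006)\&(P[:,2]<slab+.026)]/" h.py
python3 - <<'E'
from h import *
print(manip.sense()['tool_pos'])
p,W=look('w2b',['gb','gs'])
E
```

```text
[ 0.48579149 -0.25092294  0.15208216]
gb [ 0.4895 -0.2467  0.0133  0.0338] 2517 0.0017
gs [ 0.636  -0.1665  0.0133  0.0264] 3237 0.0017
```

>>> apply_moves(
  increments=[1,0.3,0.3,-3,0,0,0,1,0,0,-3,0,0,0,1,0,0,-3,0,0,0,1,0,0,-2,0,0,0,1,0,0,-1,0,0,0,1,0,0,0,0,0,0,1,0,0,0,0,0,0],
  force=30,
)

```text
time_s: 3.65
tool_pos: [0.4926, -0.247, 0.037]
orientation: [2.221, 2.22, 0.001]
wrist_force: [-0.2, 0.2, -0.0]
opening: 0.0854
finger_force: 0.0
```

Run:
```python
from h import *
print(manip.sense()['tool_pos'])
p,W=look('w3',['gb'])
print(manip.sense()['tool_pos'])
```

```text
[ 0.49258016 -0.24696727  0.03696568]
gb [ 0.4894 -0.2463  0.0132  0.0336] 6946 0.0018
[ 0.49312406 -0.24724972  0.03753051]
```

View pics/w3.png

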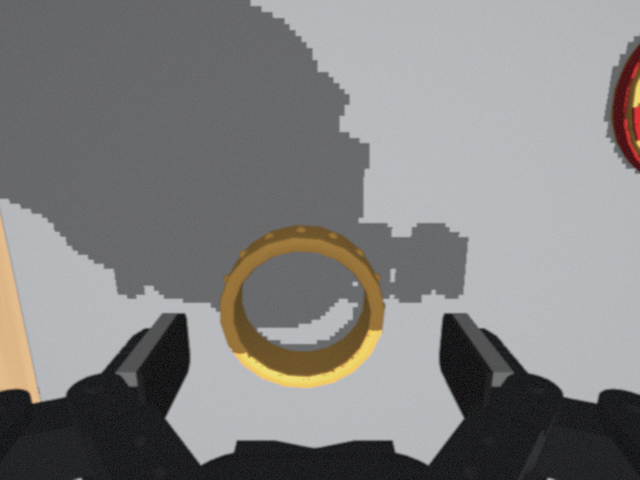

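Ring (302,306) lies between the fingers (centre column 314), about 3 mm off, so shift −x, lower and close.

>>> apply_moves(
  increments=[1,-0.3,0,-1,0,0,0,1,0,0,-1,0,0,0,1,0,0,-0.6,0,0,0,1,0,0,0,0,0,0,0,0,0,0,0,0,0,0,0,0,0,0,0,0,0,0,0,0,0,0,0,0,0,0,0,0,0,0,0,0,0,0,0,0,0,0,0,0,0,0,0,0],
)

```text
time_s: 4.53
tool_pos: [0.4892, -0.2469, 0.0098]
orientation: [2.222, 2.22, 0.0]
wrist_force: [-0.9, 0.1, 4.9]
opening: 0.0634
finger_force: 33.5
```

>>> apply_moves(
  increments=[0,0,0,1.5,0,0,0,0,0,0,3,0,0,0,0,0,1,4,0,0,0,0,0,3,3,0,0,0,0,0,4,1.5,0,0,0,0,0,4,0,0,0,0,0,-0.4,4,0,0,0,0,0,-0.4,4,0,0,0,0,0,-0.4,4,0,0,0,0,0,-0.4,4,0,0,0,0,0,-0.4,4,0,0,0,0,0,-0.4,4,0,0,0,0,0,-0.4,3,0,0,0,0,0,0,2,0,0,0,0,0,0,0,0,0,0,0],
)

```text
time_s: 5.78
tool_pos: [0.4607, 0.1652, 0.1381]
orientation: [-2.216, -2.225, -0.002]
wrist_force: [0.2, 0.7, -0.4]
opening: 0.0639
finger_force: 33.5
```

Run:
```python
from h import *
print(manip.sense()['tool_pos'],manip.sense()['opening'])
p,W=look('w4',['ss'],S)
```

```text
[0.46068283 0.16517577 0.1381188 ] 0.0639037923860492
ss [0.6349 0.1938 0.0133 0.0263] 2511 0.0017
black [0.4591 0.1944] 362 0.1634 base [0.4571 0.2489] 5384 [0.067 0.067]
red [0.4765 0.099 ] 163 0.0806 base [0.4783 0.0944] 2952 [0.064 0.061]
```

View pics/w4.png

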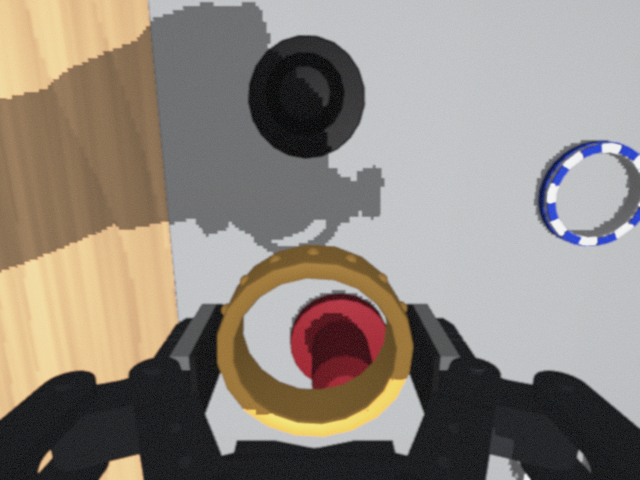

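Ring is held level; black base centre (306,97) in the wrist view, measured at (0.457, 0.249). Moving over it.

>>> apply_moves(
  increments=[0,-0.35,3,0,0,0,0,0,0,3,-1,0,0,0,0,0,2.3,-2,0,0,0,0,0,0,0,0,0,0,0,0,0,0,0,0,0],
)

```text
time_s: 6.25
tool_pos: [0.4568, 0.2441, 0.107]
orientation: [-2.221, -2.221, 0.005]
wrist_force: [0.2, -0.6, -1.1]
opening: 0.0634
finger_force: 33.6
```

```bash
cat >> h.py <<'E'
def held(W,S,rbase=.05):
    """held ring top annulus centre: points near TCP, above ring bottom"""
    t=np.array(manip.sense()['tool_pos']);P=W.reshape(-1,3)
    for lo in (.004,.008,.012,.016,.02,.024,.028):
        Q=P[(abs(P[:,0]-t[0])<.026)&(np.hypot(P[:,0]-t[0],P[:,1]-t[1])<.045)&(abs(P[:,2]-t[2]-lo)<.002)]
        if len(Q)>100:print('h',lo,len(Q),(Q[:,1].min()-t[1]).round(4),(Q[:,1].max()-t[1]).round(4))
E
python3 - <<'E'
from h import *
print(manip.sense()['tool_pos'],manip.sense()['opening'])
p,W=look('w5',['ss'],['black'])
held(W,0)
E
```

```text
[0.45676237 0.24410611 0.10700272] 0.06335721478866994
ss [0.6351 0.1943 0.0133 0.0261] 2110 0.0018
black [0.4571 0.2645] 78 0.2001 base [0.4575 0.2529] 4229 [0.067 0.059]
h 0.004 867 -0.0272 0.032
h 0.008 1431 -0.0269 0.0325
h 0.012 1759 -0.0266 0.0335
h 0.016 1957 -0.0269 0.034
h 0.02 4002 -0.0318 0.0323
h 0.024 4478 -0.0313 0.0318
```

View pics/w5.png

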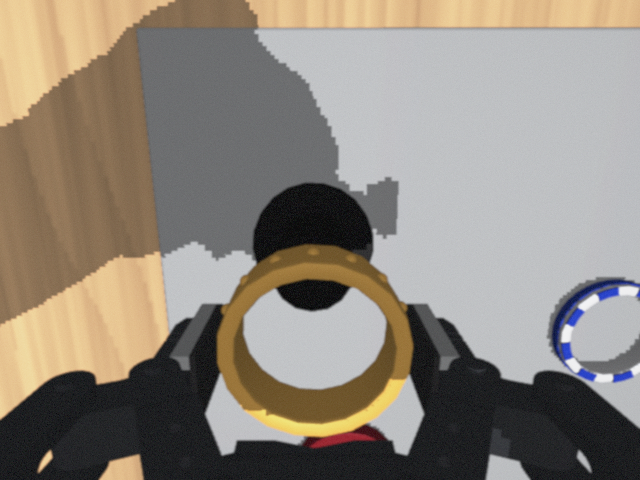

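>>> apply_moves(
  increments=[0,0,0.45,-1,0,0,0,0,0,0,0,0,0,0,0,0,0,-2,0,0,0,0,0,0,-2,0,0,0,0,0,0,-1,0,0,0,0,0,0,-1,0,0,0,0,0,0,-0.5,0,0,0,0,0,0,-0.3,0,0,0,0,0,0,0,0,0,0],
)

```text
time_s: 7.05
tool_pos: [0.4575, 0.2491, 0.0303]
orientation: [-2.222, -2.221, 0.0]
wrist_force: [-0.6, 0.1, -0.4]
opening: 0.0638
finger_force: 33.6
```

>>> apply_moves(
  increments=[0,0,0,-0.3,0,0,0,0,0,0,-0.2,0,0,0,0,0,0,-0.2,0,0,0,0,0,0,0,0,0,0],
)

```text
time_s: 7.38
tool_pos: [0.4574, 0.2493, 0.0233]
orientation: [2.222, 2.221, -0.0]
wrist_force: [-0.1, -0.3, -0.4]
opening: 0.0633
finger_force: 33.6
```

>>> apply_moves(
  increments=[0,0,0,-0.1,0,0,0,0,0,0,-0.1,0,0,0,0,0,0,0,0,0,0],
)

```text
time_s: 7.63
tool_pos: [0.4576, 0.2494, 0.0218]
orientation: [2.222, 2.221, 0.001]
wrist_force: [-0.7, -0.6, 2.1]
opening: 0.0637
finger_force: 33.8
```

>>> apply_moves(
  increments=[1,0,0,0,0,0,0,1,0,0,0,0,0,0,1,0,0,0,0,0,0,1,0,0,0,0,0,0,1,0,0,1.5,0,0,0,1,0,0,3,0,0,0,1,0,0,3.5,0,0,0,1,0,0,3,0,0,0,1,0,-2,2,0,0,0,1,0,-4,0,0,0,0,1,0,0,0,0,0,0],
)

```text
time_s: 8.55
tool_pos: [0.4579, 0.1856, 0.1532]
orientation: [2.224, 2.215, 0.001]
wrist_force: [-0.2, -0.2, -0.8]
opening: 0.0857
finger_force: 0.0
```

Run:
```python
from h import *
print(manip.sense()['tool_pos'],manip.sense()['opening'])
p,W=look('w6',['ss'])
P=W.reshape(-1,3)
for lo in (.038,.041,.044,.047):
    Q=P[(np.hypot(P[:,0]-.457,P[:,1]-.249)<.045)&(abs(P[:,2]-lo)<.0015)];print(lo,len(Q),Q[:,:2].min(0) if len(Q) else '',Q[:,:2].max(0) if len(Q) else '')
```

```text
[0.45791068 0.18560561 0.15316383] 0.08573966433894682
ss [0.6352 0.1939 0.0133 0.0263] 2560 0.0018
0.038 172 [0.4265509  0.21836012] [0.49190667 0.28193433]
0.041 166 [0.43294763 0.22033997] [0.48903861 0.2771915 ]
0.044 2542 [0.42775617 0.2173407 ] [0.49106487 0.28036057]
0.047 781 [0.42809554 0.21841077] [0.49023603 0.27959468]
```

View pics/w6.png

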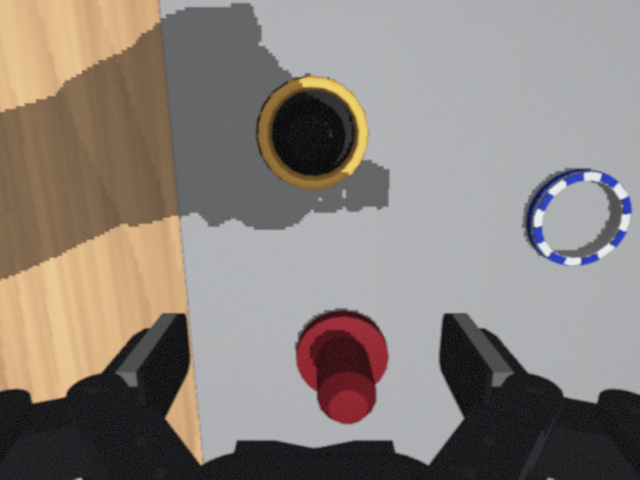

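Plain gold lies flat on the black base at (313,133), centre (0.4594, 0.2488), top 45 mm. Next: green gold.

>>> apply_moves(
  increments=[1,0.4,-4,0,0,0,0,1,0.4,-4,0,0,0,0,1,0.4,-4,0,0,0,0,1,0.4,-4,0,0,0,0,1,0.4,-4,-1,0,0,0,1,0.4,-4,-2,0,0,0,1,0,-3,-2,0,0,0,1,0,-1,-2,0,0,0,1,0,0,0,0,0,0],
)

```text
time_s: 9.35
tool_pos: [0.4788, -0.0892, 0.0786]
orientation: [-2.222, -2.213, 0.006]
wrist_force: [-0.8, 0.1, 0.4]
opening: 0.0852
finger_force: 0.0
```

Run:
```python
from h import *
print(manip.sense()['tool_pos'])
p,W=look('w7',['gm'])
```

```text
[ 0.47876689 -0.08922127  0.07859395]
gm [ 0.4831 -0.0939  0.0132  0.0302] 4272 0.0017
```

>>> apply_moves(
  increments=[1,0.4,-0.4,-2.5,0,0,0,1,0,0,-2.5,0,0,0,1,0,0,-1.2,0,0,0,1,0,0,-0.6,0,0,0,1,0,0,0,0,0,0,1,0,0,0,0,0,0],
)

```text
time_s: 9.9
tool_pos: [0.4859, -0.091, 0.0158]
orientation: [2.22, 2.222, 0.001]
wrist_force: [1.1, 0.3, 0.5]
opening: 0.0853
finger_force: 0.0
```

>>> apply_moves(
  increments=[1,-0.3,-0.3,-0.5,0,0,0,1,0,0,0,0,0,0,0,0,0,0,0,0,0,0,0,0,0,0,0,0,0,0,0,0,0,0,0,0,0,0,0,0,0,0,0,0,0,0,0,0,0],
)

```text
time_s: 10.48
tool_pos: [0.4824, -0.095, 0.0109]
orientation: [2.221, 2.22, 0.001]
wrist_force: [-2.4, 1.2, 6.4]
opening: 0.063
finger_force: 31.6
```

>>> apply_moves(
  increments=[0,0,0,1.5,0,0,0,0,0,0,3,0,0,0,0,0,0,4,0,0,0,0,0,2,3.5,0,0,0,0,-0.3,4,0,0,0,0,0,-0.3,4,0,0,0,0,0,-0.3,4,0,0,0,0,0,-0.3,4,0,0,0,0,0,-0.3,4,0,0,0,0,0,-0.3,4,0,0,0,0,0,-0.3,4,0,0,0,0,0,-0.3,2.5,0,0,0,0,0,0,1.5,-1,0,0,0,0,0,0,0,0,0,0,0,0,0,0,0,0,0],
)

```text
time_s: 11.73
tool_pos: [0.4576, 0.2455, 0.1194]
orientation: [-2.22, -2.223, 0.002]
wrist_force: [-0.6, -0.9, -0.3]
opening: 0.0627
finger_force: 33.3
```

Run:
```python
from h import *
print(manip.sense()['tool_pos'],manip.sense()['opening'])
p,W=look('w8',['ss']);held(W,0)
```

```text
[0.45756095 0.24547437 0.11938405] 0.06265742831318057
ss [0.6349 0.1942 0.0133 0.0262] 2367 0.0018
h 0.004 834 -0.0257 0.0337
h 0.008 1524 -0.0257 0.034
h 0.012 1902 -0.0254 0.0339
h 0.016 5002 -0.0308 0.0339
h 0.02 3074 -0.0305 0.033
```

>>> apply_moves(
  increments=[0,0,0.2,-1,0,0,0,0,0,0,-1,0,0,0,0,0,0,-1,0,0,0,0,0,0,-1.5,0,0,0,0,0,0,-1.5,0,0,0,0,0,0,-0.6,0,0,0,0,0,0,-0.2,0,0,0,0,0,0,-0.1,0,0,0,0,0,0,0,0,0,0],
)

```text
time_s: 12.53
tool_pos: [0.4584, 0.247, 0.0511]
orientation: [2.222, 2.22, 0.0]
wrist_force: [0.5, -0.4, -0.5]
opening: 0.0628
finger_force: 33.3
```

>>> apply_moves(
  increments=[0,0,0,-0.3,0,0,0,0,0,0,-0.2,0,0,0,0,0,0,-0.2,0,0,0,0,0,0,-0.1,0,0,0,0,0,0,0,0,0,0],
)

```text
time_s: 12.95
tool_pos: [0.4582, 0.2472, 0.043]
orientation: [2.222, 2.221, 0.0]
wrist_force: [-0.3, -1.1, 0.2]
opening: 0.063
finger_force: 33.4
```

>>> apply_moves(
  increments=[0,0,0,-0.1,0,0,0,0,0,0,0,0,0,0],
)

```text
time_s: 13.12
tool_pos: [0.4582, 0.2472, 0.0429]
orientation: [2.222, 2.221, 0.001]
wrist_force: [-2.3, -2.2, 8.2]
opening: 0.0629
finger_force: 34.0
```

>>> apply_moves(
  increments=[1,0,0,0,0,0,0,1,0,0,0,0,0,0,1,0,0,0,0,0,0,1,0,0,0,0,0,0,1,0,0,1.5,0,0,0,1,0,0,3,0,0,0,1,0,0,3.5,0,0,0,1,0,-2,2.5,0,0,0,1,0,-4,0,0,0,0,1,0,0,0,0,0,0],
)

```text
time_s: 13.95
tool_pos: [0.4588, 0.1835, 0.1487]
orientation: [2.224, 2.215, 0.002]
wrist_force: [-0.2, -0.6, 0.5]
opening: 0.0857
finger_force: 0.0
```

```bash
cat >> h.py <<'E'
def topring(W,x,y,z):
    P=W.reshape(-1,3);D=np.hypot(P[:,0]-x,P[:,1]-y)
    Q=P[(D<.045)&(D>.022)&(abs(P[:,2]-z)<.004)]
    f=least_squares(lambda c:np.hypot(Q[:,0]-c[0],Q[:,1]-c[1])-.029,[x,y],loss='soft_l1',f_scale=.002)
    A=np.c_[Q[:,:2]-f.x,np.ones(len(Q))];k=np.linalg.lstsq(A,Q[:,2],rcond=None)[0]
    print('ring',f.x.round(4),len(Q),'z',np.median(Q[:,2]).round(4),'tilt',k[:2].round(3))
E
python3 - <<'E'
from h import *
print(manip.sense()['tool_pos'],manip.sense()['opening'])
p,W=look('w9',['ss']);topring(W,.458,.2485,.061)
E
```

```text
[0.4588002  0.18351937 0.14871336] 0.08573932535837465
ss [0.6351 0.1938 0.0133 0.0263] 2686 0.0018
ring [0.4599 0.2478] 4320 z 0.0612 tilt [0. 0.]
```

>>> apply_moves(
  increments=[1,1.8,-3.6,0,0,0,0,1,1.8,-3.6,0,0,0,0,1,1.8,-3.6,0,0,0,0,1,1.8,-3.6,0,0,0,0,1,1.8,-3.6,0,0,0,0,1,1.8,-3.6,0,0,0,0,1,1.8,-3.6,0,0,0,0,1,1.8,-3.6,-1,0,0,0,1,1.8,-3.6,-2,0,0,0,1,1,-1.8,-2,0,0,0,1,0,0,-2,0,0,0,1,0,0,0,0,0,0,1,0,0,0,0,0,0],
)

```text
time_s: 15.08
tool_pos: [0.6276, -0.1515, 0.0762]
orientation: [-2.219, -2.218, 0.003]
wrist_force: [-0.1, 0.0, 0.6]
opening: 0.0855
finger_force: 0.0
```

Run:
```python
from h import *
print(manip.sense()['tool_pos'])
p,W=look('w10',['gs'])
```

```text
[ 0.62764862 -0.15146376  0.07621747]
gs [ 0.6369 -0.1659  0.0132  0.0262] 4079 0.0017
```

>>> apply_moves(
  increments=[1,0.9,-1.4,-1,0,0,0,1,0,0,-2,0,0,0,1,0,0,-1.5,0,0,0,1,0,0,-1,0,0,0,1,0,0,-0.3,0,0,0,1,0,0,0,0,0,0,1,0,0,0,0,0,0],
)

```text
time_s: 15.72
tool_pos: [0.6384, -0.1659, 0.0216]
orientation: [2.22, 2.221, 0.001]
wrist_force: [0.6, -0.6, 0.1]
opening: 0.0851
finger_force: 0.0
```

>>> apply_moves(
  increments=[1,-0.15,0,-0.6,0,0,0,1,0,0,-0.5,0,0,0,1,0,0,0,0,0,0,0,0,0,0,0,0,0,0,0,0,0,0,0,0,0,0,0,0,0,0,0,0,0,0,0,0,0,0,0,0,0,0,0,0,0],
)

```text
time_s: 16.38
tool_pos: [0.6367, -0.1664, 0.0099]
orientation: [2.222, 2.22, 0.001]
wrist_force: [-1.1, -0.2, 3.7]
opening: 0.0623
finger_force: 33.1
```

>>> apply_moves(
  increments=[0,0,0,1.5,0,0,0,0,0,0,3,0,0,0,0,0,0,4,0,0,0,0,0,1,3,0,0,0,0,-1.6,3.6,0,0,0,0,0,-1.6,3.6,0,0,0,0,0,-1.6,3.6,0,0,0,0,0,-1.6,3.6,0,0,0,0,0,-1.6,3.6,0,0,0,0,0,-1.6,3.6,0,0,0,0,0,-1.6,3.6,0,0,0,0,0,-1.6,3.6,0,0,0,0,0,-1.6,3.6,0,0,0,0,0,-1.6,3.6,0,0,0,0,0,-1.6,3.6,0,0,0,0,0,0,0.5,0,0,0,0,0,0,0,0,0,0,0,0,0,0,0,0,0,0],
)

```text
time_s: 17.88
tool_pos: [0.4602, 0.2448, 0.1241]
orientation: [2.22, 2.222, -0.001]
wrist_force: [-0.7, -0.0, -0.2]
opening: 0.062
finger_force: 33.0
```

Run:
```python
from h import *
print(manip.sense()['tool_pos'],manip.sense()['opening'])
p,W=look('w11',['ss']);held(W,0)
```

```text
[0.46020783 0.24484182 0.12408998] 0.06198371115830601
ss [0.635  0.1942 0.0133 0.0262] 2709 0.0018
h 0.004 469 -0.0264 0.0328
h 0.008 1455 -0.0263 0.0334
h 0.012 2444 -0.0284 0.0333
h 0.016 6168 -0.0313 0.0328
```

View pics/w11.png

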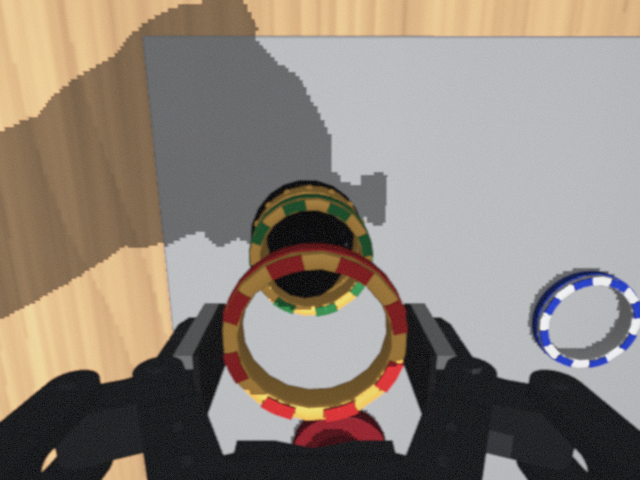

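Red ring held level (315,330), with the plain and green rings stacked at (312,250). Lowering.

>>> apply_moves(
  increments=[0,-0.15,0.25,-1,0,0,0,0,0,0,-1,0,0,0,0,0,0,-1,0,0,0,0,0,0,-1.2,0,0,0,0,0,0,-1,0,0,0,0,0,0,-0.4,0,0,0,0,0,0,-0.2,0,0,0,0,0,0,0,0,0,0,0,0,0,0,0,0,0],
)

```text
time_s: 18.68
tool_pos: [0.4591, 0.2473, 0.0665]
orientation: [2.222, 2.221, 0.001]
wrist_force: [-0.3, 0.5, -0.4]
opening: 0.062
finger_force: 33.0
```

>>> apply_moves(
  increments=[0,0,0,-0.3,0,0,0,0,0,0,-0.2,0,0,0,0,0,0,-0.2,0,0,0,0,0,0,0,0,0,0,0,0,0,0,0,0,0],
)

```text
time_s: 19.1
tool_pos: [0.4587, 0.2473, 0.0592]
orientation: [-2.222, -2.221, 0.0]
wrist_force: [0.7, 0.8, 0.4]
opening: 0.0619
finger_force: 33.0
```

>>> apply_moves(
  increments=[0,0,0,-0.1,0,0,0,0,0,0,0,0,0,0],
)

```text
time_s: 19.27
tool_pos: [0.4588, 0.2473, 0.0582]
orientation: [2.222, 2.221, 0.0]
wrist_force: [-1.4, 0.0, -0.1]
opening: 0.0619
finger_force: 33.0
```

>>> apply_moves(
  increments=[0,0,0,-0.1,0,0,0,0,0,0,0,0,0,0],
)

```text
time_s: 19.43
tool_pos: [0.4589, 0.2473, 0.0579]
orientation: [2.222, 2.221, 0.001]
wrist_force: [-1.3, -1.0, 3.7]
opening: 0.0623
finger_force: 33.4
```

>>> apply_moves(
  increments=[1,0,0,0,0,0,0,1,0,0,0,0,0,0,1,0,0,0,0,0,0,1,0,0,0,0,0,0,1,0,0,1.5,0,0,0,1,0,0,3,0,0,0,1,0,0,3.5,0,0,0,1,0,-2,2,0,0,0,1,0,-4,0,0,0,0,1,0,0,0,0,0,0],
)

```text
time_s: 20.27
tool_pos: [0.4594, 0.1836, 0.1591]
orientation: [2.224, 2.215, 0.001]
wrist_force: [0.2, 0.6, -0.6]
opening: 0.0852
finger_force: 0.0
```

Run:
```python
from h import *
print(manip.sense()['tool_pos'],manip.sense()['opening'])
p,W=look('w12',['ss']);topring(W,.458,.2485,.073)
```

```text
[0.45935786 0.18359136 0.15905436] 0.08523636286649802
ss [0.6351 0.1938 0.0133 0.0263] 2507 0.0018
ring [0.4606 0.2473] 4600 z 0.0732 tilt [ 0.    -0.001]
```

View pics/w12.png

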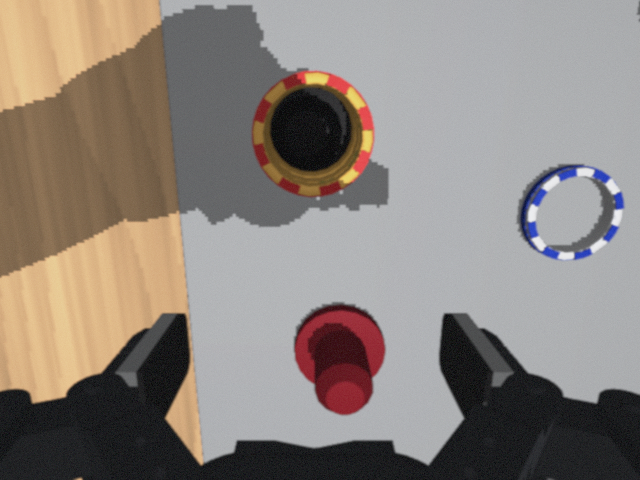

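Gold stack complete and flat (313,133). On to silver_broad.

>>> apply_moves(
  increments=[1,2.6,-2.7,0,0,0,0,1,2.6,-2.7,0,0,0,0,1,2.6,-2.7,0,0,0,0,1,2.6,-2.7,0,0,0,0,1,2.6,-2.7,-1,0,0,0,1,2.6,-2.7,-1,0,0,0,1,2.6,-2.8,-1,0,0,0,1,0.5,-0.8,-2.5,0,0,0,1,0,0,-1.5,0,0,0,1,0,0,0,0,0,0,1,0,0,0,0,0,0],
)

```text
time_s: 21.23
tool_pos: [0.6449, -0.0102, 0.0856]
orientation: [-2.22, -2.219, 0.004]
wrist_force: [-0.2, 0.3, 0.5]
opening: 0.0853
finger_force: 0.0
```

Run:
```python
from h import *
print(manip.sense()['tool_pos'])
p,W=look('w13',['sb'])
```

```text
[ 0.6448892  -0.01022171  0.08564151]
sb [ 0.6471 -0.0128  0.0132  0.0337] 4182 0.0017
```

>>> apply_moves(
  increments=[1,0.2,-0.3,-1.5,0,0,0,1,0,0,-2,0,0,0,1,0,0,-1.5,0,0,0,1,0,0,-1,0,0,0,1,0,0,-0.5,0,0,0,1,0,0,0,0,0,0,1,0,0,0,0,0,0],
)

```text
time_s: 21.87
tool_pos: [0.6483, -0.0134, 0.0234]
orientation: [2.221, 2.221, 0.001]
wrist_force: [-0.3, -1.6, 0.8]
opening: 0.0854
finger_force: 0.0
```

>>> apply_moves(
  increments=[1,-0.1,0,-0.7,0,0,0,1,0,0,-0.6,0,0,0,1,0,0,0,0,0,0,0,0,0,0,0,0,0,0,0,0,0,0,0,0,0,0,0,0,0,0,0,0,0,0,0,0,0,0,0,0,0,0,0,0,0],
)

```text
time_s: 22.53
tool_pos: [0.6471, -0.0138, 0.0099]
orientation: [2.222, 2.22, 0.001]
wrist_force: [-0.5, 0.4, 2.0]
opening: 0.0627
finger_force: 33.3
```

>>> apply_moves(
  increments=[0,0,0,1.5,0,0,0,0,0,0,3,0,0,0,0,0,0,4,0,0,0,0,-1,0,3,0,0,0,0,-3.5,0.6,0,0,0,0,0,-3.5,0.6,0,0,0,0,0,-3.5,0.6,0,0,0,0,0,-3.5,0.6,0,0,0,0,0,-2,0.6,0,0,0,0,0,0,0,0,0,0,0,0,0,0,0,0,0,0],
)

```text
time_s: 23.45
tool_pos: [0.4763, 0.0164, 0.1247]
orientation: [2.221, 2.221, 0.001]
wrist_force: [0.7, -0.2, -1.7]
opening: 0.0629
finger_force: 33.3
```

Run:
```python
from h import *
print(manip.sense()['tool_pos'],manip.sense()['opening'])
S['red']=(.477,.091)
p,W=look('w14',['ss'],['red']);held(W,0)
```

```text
[0.47630403 0.01644182 0.12468693] 0.06291202492784748
ss index -1 is out of bounds for axis 0 with size 0
red [0.4774 0.0473] 243 0.1495 base [0.4798 0.0909] 5737 [0.067 0.067]
h 0.004 560 -0.0262 0.0322
h 0.008 1491 -0.0263 0.0326
h 0.012 1586 -0.0263 0.0336
h 0.016 1996 -0.0266 0.0335
h 0.02 2349 -0.0317 0.0325
h 0.024 6620 -0.0312 0.0324
```

View pics/w14.png

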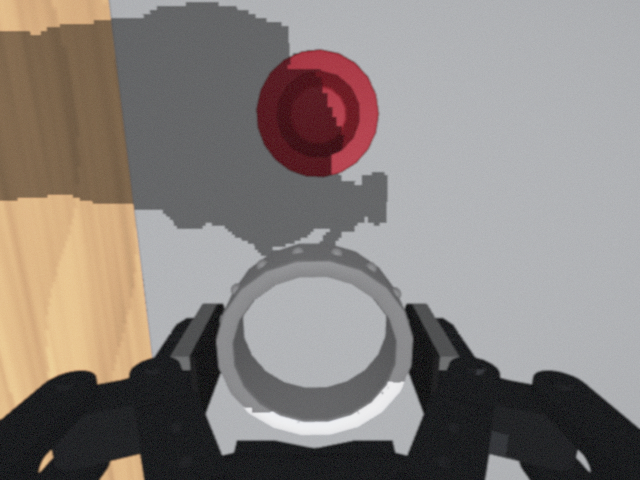

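Silver_broad held at (315,340); red base centre (318,113) = (0.480, 0.091).

>>> apply_moves(
  increments=[0,0.3,3.5,0,0,0,0,0,0,3,-0.5,0,0,0,0,0,0.9,-1,0,0,0,0,0,0,0,0,0,0,0,0,0,0,0,0,0],
)

```text
time_s: 23.92
tool_pos: [0.48, 0.0902, 0.1083]
orientation: [-2.22, -2.222, 0.003]
wrist_force: [-0.0, 0.3, -0.9]
opening: 0.063
finger_force: 33.3
```

>>> apply_moves(
  increments=[0,-0.1,0,-1,0,0,0,0,0,0,-1.5,0,0,0,0,0,0,-2,0,0,0,0,0,0,-1.5,0,0,0,0,0,0,-1,0,0,0,0,0,0,-0.5,0,0,0,0,0,0,-0.3,0,0,0,0,0,0,0,0,0,0,0,0,0,0,0,0,0],
)

```text
time_s: 24.67
tool_pos: [0.4794, 0.0901, 0.0319]
orientation: [2.222, 2.22, 0.001]
wrist_force: [-0.5, -0.4, -0.6]
opening: 0.0634
finger_force: 33.3
```

>>> apply_moves(
  increments=[0,0,0,-0.4,0,0,0,0,0,0,-0.3,0,0,0,0,0,0,-0.1,0,0,0,0,0,0,-0.1,0,0,0,0,0,0,0,0,0,0,0,0,0,0,0,0,0],
)

```text
time_s: 25.17
tool_pos: [0.4788, 0.0903, 0.0223]
orientation: [-2.222, -2.221, 0.0]
wrist_force: [-0.8, 0.6, 0.3]
opening: 0.0634
finger_force: 33.3
```

>>> apply_moves(
  increments=[0,0,0,-0.1,0,0,0,0,0,0,0,0,0,0],
)

```text
time_s: 25.33
tool_pos: [0.479, 0.0903, 0.0218]
orientation: [2.222, 2.221, 0.001]
wrist_force: [-1.0, -0.5, 3.6]
opening: 0.0632
finger_force: 33.6
```

>>> apply_moves(
  increments=[1,0,0,0,0,0,0,1,0,0,0,0,0,0,1,0,0,0,0,0,0,1,0,0,0,0,0,0,1,0,0,1.5,0,0,0,1,0,0,3,0,0,0,1,0,0,3.5,0,0,0,1,0,0,3,0,0,0,1,3,1,0,0,0,0,1,3.2,2.4,0,0,0,0,1,3.2,2.4,0,0,0,0,1,3.2,2.4,-1,0,0,0,1,2.8,1.8,-2,0,0,0,1,0,0,-1.5,0,0,0,1,0,0,0,0,0,0,1,0,0,0,0,0,0],
)

```text
time_s: 26.67
tool_pos: [0.6317, 0.19, 0.0848]
orientation: [-2.221, -2.22, 0.005]
wrist_force: [-0.5, -0.8, 0.3]
opening: 0.085
finger_force: 0.0
```

Run:
```python
from h import *
print(manip.sense()['tool_pos'])
p,W=look('w15',['ss'])
```

```text
[0.63172948 0.19000177 0.08476226]
ss [0.636  0.1938 0.0132 0.0262] 4025 0.0017
```

>>> apply_moves(
  increments=[1,0.3,0.4,-1.5,0,0,0,1,0,0,-2,0,0,0,1,0,0,-1.5,0,0,0,1,0,0,-1,0,0,0,1,0,0,-0.3,0,0,0,1,0,0,0,0,0,0,1,0,0,0,0,0,0],
)

```text
time_s: 27.3
tool_pos: [0.6363, 0.1942, 0.0249]
orientation: [2.222, 2.22, 0.003]
wrist_force: [0.1, 0.0, 0.0]
opening: 0.0855
finger_force: 0.0
```

>>> apply_moves(
  increments=[1,0,0,-0.8,0,0,0,1,0,0,-0.7,0,0,0,1,0,0,0,0,0,0,0,0,0,0,0,0,0,0,0,0,0,0,0,0,0,0,0,0,0,0,0,0,0,0,0,0,0,0,0,0,0,0,0,0,0],
)

```text
time_s: 27.97
tool_pos: [0.6362, 0.1944, 0.0087]
orientation: [2.222, 2.221, 0.001]
wrist_force: [-0.3, 0.6, 2.0]
opening: 0.0618
finger_force: 32.9
```

>>> apply_moves(
  increments=[0,0,0,1.5,0,0,0,0,0,0,3,0,0,0,0,0,0,4,0,0,0,0,0,0,3,0,0,0,0,-2.6,-2.7,0,0,0,0,0,-2.6,-2.7,0,0,0,0,0,-2.6,-2.7,0,0,0,0,0,-2.6,-2.7,0,0,0,0,0,-2.6,-2.7,0,0,0,0,0,-2.6,-2.7,0,0,0,0,0,0,0,0,0,0,0,0,0,0,0,0,0,0],
)

```text
time_s: 28.97
tool_pos: [0.4788, 0.0312, 0.1237]
orientation: [2.224, 2.218, 0.001]
wrist_force: [0.7, 0.5, -0.0]
opening: 0.0617
finger_force: 32.9
```

Run:
```python
from h import *
print(manip.sense()['tool_pos'],manip.sense()['opening'])
p,W=look('w16',[]);held(W,0);topring(W,.48,.09,.045)
```

```text
[0.47875321 0.03117038 0.12369848] 0.06174099045468961
h 0.004 197 -0.0283 -0.0021
h 0.008 1424 -0.0285 0.0312
h 0.012 2111 -0.0293 0.0313
h 0.016 6988 -0.0337 0.0314
h 0.02 133 -0.0314 0.0292
ring [0.4806 0.0908] 4306 z 0.0449 tilt [0.001 0.   ]
```

View pics/w16.png

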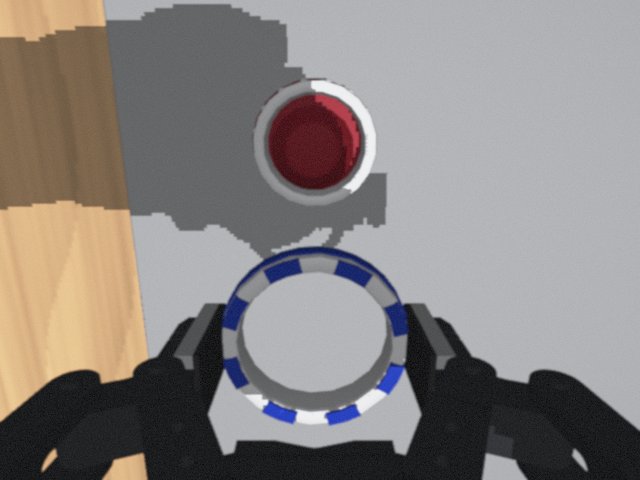

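Silver_broad is seated flat (315,142) and the blue ring is held (315,335).

>>> apply_moves(
  increments=[0,0,3,0,0,0,0,0,0,2.2,-0.3,0,0,0,0,0,0.8,-0.7,0,0,0,0,0,0,0,0,0,0,0,0,0,0,0,0,0],
)

```text
time_s: 29.43
tool_pos: [0.4798, 0.0928, 0.1125]
orientation: [-2.219, -2.223, 0.002]
wrist_force: [-0.0, 1.1, -0.3]
opening: 0.0622
finger_force: 32.9
```

>>> apply_moves(
  increments=[0,0,-0.1,-1,0,0,0,0,0,0,-1.5,0,0,0,0,0,0,-1.5,0,0,0,0,0,0,-1.2,0,0,0,0,0,0,-0.6,0,0,0,0,0,0,-0.3,0,0,0,0,0,0,0,0,0,0,0,0,0,0,0,0,0],
)

```text
time_s: 30.1
tool_pos: [0.4802, 0.091, 0.0526]
orientation: [2.222, 2.22, 0.001]
wrist_force: [-0.1, 1.1, -0.7]
opening: 0.062
finger_force: 32.9
```

>>> apply_moves(
  increments=[0,0,0,-0.4,0,0,0,0,0,0,-0.3,0,0,0,0,0,0,-0.2,0,0,0,0,0,0,-0.1,0,0,0,0,0,0,0,0,0,0,0,0,0,0,0,0,0],
)

```text
time_s: 30.6
tool_pos: [0.4798, 0.0913, 0.0423]
orientation: [-2.222, -2.221, 0.0]
wrist_force: [-0.3, 0.0, 0.6]
opening: 0.0617
finger_force: 32.9
```

>>> apply_moves(
  increments=[0,0,0,-0.1,0,0,0,0,0,0,0,0,0,0],
)

```text
time_s: 30.77
tool_pos: [0.4799, 0.0913, 0.0413]
orientation: [2.222, 2.221, 0.0]
wrist_force: [-0.5, -0.1, 0.1]
opening: 0.0616
finger_force: 32.9
```

>>> apply_moves(
  increments=[0,0,0,-0.1,0,0,0,0,0,0,0,0,0,0],
)

```text
time_s: 30.93
tool_pos: [0.48, 0.0913, 0.0407]
orientation: [2.222, 2.221, 0.001]
wrist_force: [-0.9, -0.1, 3.0]
opening: 0.0614
finger_force: 33.2
```

Contact: release, lift, back off and check.

>>> apply_moves(
  increments=[1,0,0,0,0,0,0,1,0,0,0,0,0,0,1,0,0,0,0,0,0,1,0,0,0,0,0,0,1,0,0,1.5,0,0,0,1,0,0,3,0,0,0,1,0,0,3.5,0,0,0,1,0,-2,3,0,0,0,1,0,-3,3,0,0,0,1,0,-1,3,0,0,0,1,0,0,2,0,0,0,1,0,0,0,0,0,0,1,0,0,0,0,0,0],
)

```text
time_s: 32.02
tool_pos: [0.4806, 0.0316, 0.2308]
orientation: [2.221, 2.219, 0.003]
wrist_force: [0.2, 0.1, -0.5]
opening: 0.0859
finger_force: 0.0
```

Run:
```python
from h import *
print(manip.sense()['tool_pos'],manip.sense()['opening'])
p,W=look('w17',[]);topring(W,.48,.091,.057);topring(W,.46,.248,.073)
```

```text
[0.48056827 0.03158161 0.23076546] 0.08593648294519081
ring [0.4817 0.0906] 2401 z 0.0571 tilt [-0.  0.]
ring [0.46  0.248] 0 z nan tilt [0. 0.]
  return _methods._mean(a, axis=axis, dtype=dtype,
  ret = ret.dtype.type(ret / rcount)
```

View pics/w17.png

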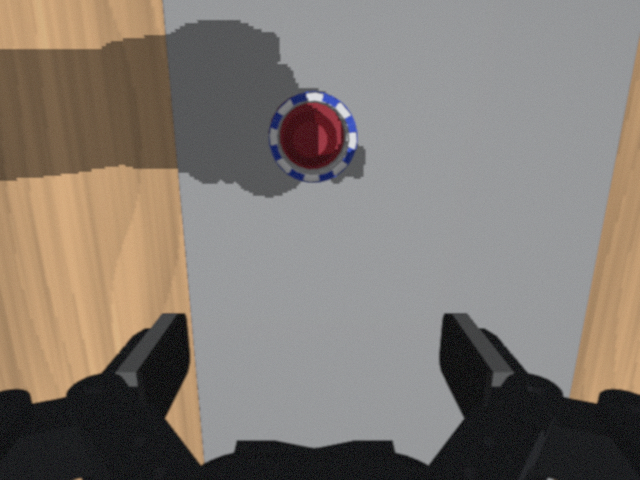

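Blue silver ring is flat on top of the silver stack (313,137), top at 57 mm, as expected. The gold stack was confirmed after its last placement and nothing has touched it since. Handing in.

```bash
python3 -c "
from h import *
_,W=cloud('scene');topring(W,.46,.248,.073)
print(manip.hand_in())"
```

```text
ring [0.4601 0.2447] 163 z 0.072 tilt [-0.007  0.006]
the job is handed in; nothing more can be done
None
```

The job is handed in: plain, green and red gold are stacked on the black stand and plain and blue silver on the red stand, each set down, released and measured flat and within a few millimetres of centre, in about 32 s; the judge's verdict was not shown.

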